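Fetch a bolt from the green-lidded box of the parts organiser

TASK

One of the four closed boxes of the parts organiser has a green lid, and a bolt lies in it. Slide only the green lid well open by pushing the raised rib near its front end away from you, then take the bolt out and set it down inside the round steel parts dish. Keep the other three lids shut, and leave the dish and the things lying around where they are; the green lid may stay open.

Things in the scene. Friction and masses are not known exactly. Their poses are not given: they have to be found in the camera images.
- organiser: low black tray screwed to the bench, 100 x 378 mm, origin at the centre of its underside, y along the row. It holds four equal grey boxes side by side, 92 mm apart, with red, yellow, green and blue sliding lids, in any order
- box_green: the box with the green lid, fixed, 90 x 90 mm outside, 84 x 84 mm inside, walls 3 mm; origin at the centre of its underside, 6 mm above the bench; x: the way its lid slides open (away from the robot). Its inner floor is 9 mm above the bench, its front and back walls reach 42 mm, its side rails 50 mm
- green_rib (a point): centre of the push rib that stands up across the green lid near its front end: 6 mm thick, 44 mm wide across, 18 mm tall, its top 63 mm and this point 54 mm above the bench; the lid's flat top lies at 46 mm. With the lid shut the rib is 34 mm in front of the box's centre. x axis: the way the lid slides open (away from the robot); z up
- lid_green (a joint): slide of the green lid in m: 0 shut, 0.07 fully open (a stop), along its +x, away from the robot. Pushing the rib takes 1 to 2 N; the lid stays where it is left
- bolt_mid (a point): centre of the steel hex bolt in the green-lidded box: 46 mm long along its y axis, head 13 to 15 mm across, shank 8 mm, 30 g. It lies within 0.4 rad of the lid's sliding direction, its middle 6.5 mm above the box's floor, within 10 mm of the box's middle line and 0 to 16 mm in front of its centre. It can be gripped at its middle across its x axis
- dish_in (a point): centre of the inner floor, 4 mm above the bench, of the round open steel parts dish: 104 mm across at the foot, 124 mm at the rim, walls 24 mm high and 3 mm thick, 0.4 kg, standing loose on the bench to the left of the organiser; z up
- red_rib (a point): centre of the push rib on the red lid, as for the green one
- lid_red (a joint): slide of the red lid in m, as for the green one; to be left shut (it starts within 4 mm of shut)
- yellow_rib (a point): centre of the push rib on the yellow lid, as for the green one
- lid_yellow (a joint): slide of the yellow lid in m, as for the green one; to be left shut (it starts within 4 mm of shut)
- blue_rib (a point): centre of the push rib on the blue lid, as for the green one
- lid_blue (a joint): slide of the blue lid in m, as for the green one; to be left shut (it starts within 4 mm of shut)
- tape_measure: yellow tape measure, 64 x 84 x 35 mm, lying in front of the organiser; origin at the centre of its underside; a bystander
- sanding_block: brown sanding block, 62 x 101 x 28 mm, lying to the right of the organiser; origin at the centre of its underside; a bystander
- bolt: the same bolt; origin under its middle

How it is judged:
On the way, in this order (a step that is already met when the one before it is completed fails the run):
1. the green lid is slid open by more than 50 mm while the bolt still lies in its box (value of joint lid_green above 0.05 m and height (world z) of bolt_mid below 0.035 m), for 0.2 s.
2. the bolt is lifted out of its box, its centre more than 70 mm above the bench (height (world z) of bolt_mid above 0.07 m), for 0.1 s.
At the end, for the whole second after the job is handed in: The bolt lies at rest inside the upright dish: its centre within 50 mm of the dish's centre and less than 22 mm above the dish's floor; the red, yellow and blue lids are less than 15 mm open (the green lid may be open or shut) (horizontal distance between bolt_mid and dish_in below 0.05 m and z of bolt_mid in the frame of dish_in between 0 and 0.022 m and angle between dish_in's own z axis and vertical below 0.1 rad and linear speed of bolt below 0.02 m/s and value of joint each of lid_red, lid_yellow, lid_blue below 0.015 m); the robot touches nothing.
It fails at once if the red, yellow or blue lid is pushed open by more than 15 mm (value of joint any of lid_red, lid_yellow, lid_blue above 0.015 m).
It fails at once if the dish is shifted by more than 50 mm (distance of dish_in from where it was at the start of the episode above 0.05 m).
It fails at once if the tape measure or the sanding block is shifted by more than 40 mm (distance of any of tape_measure, sanding_block from where it was at the start of the episode above 0.04 m).
It also fails if it takes over 48 s, if anything falls off the work surface, if the arm or the gripper's body presses on something with over 40 N, if the wrist force passes 120 N, or if a joint passes its speed limit or range.

ROBOT

A 6-joint arm with a two-finger parallel gripper is mounted at the origin on a cart in front of the work surface, level with it; the furniture and walls round the work are solid. World frame = base frame: x ahead of the robot, y to its left, z up, the work surface at z = 0. Lengths are in m, angles in rad, forces in N, time in s.
With the tool pointing down it reaches from about 0.275 to 0.775 m from the base axis. Payload 14.6 kg.
Tool frame: the origin (TCP) lies between the finger pads; the fingertips stand 14 mm ahead of it and the grasp point (between the pads) lies 5 mm behind it; z points along the fingers, y is the line along which they close (so a half turn about z gives the same grasp; the last joint's range is limited). The gripper opens to 85 mm and grips with 20 to 120 N. Pads are 22 mm wide; open, the fingers measure 114 mm over their backs; the gripper's body (76 mm by 85 mm) begins 54 mm behind the grasp point. The pads swing forward as they close: fully open they stand 13 mm farther back than shut.
Start: joints at [-1.405, 0.263, -0.048, 1.259, 0, 1.415], TCP at [0.166, -0.498, 0.245] pointing down, gripper open.
Joint ranges: [-2.65, 2.65], [-0.89, 1.7], [-1.18, 1.37], [-2.13, 2.11], [-1.35, 1.29], [-3.14, 3.14]. Speed limits (rad/s): [1.89, 1.89, 2.57, 2.79, 3.14, 3.14].

INTERFACE

Orientations are given as [roll, pitch, yaw] about the fixed x, y, z axes, in that order (R = Rz(yaw) Ry(pitch) Rx(roll)).
In Python, from plant import manip, cams, workorder gives the robot as it stands. The module is installed in compiled form; this text tells all that it offers.
- The arm moves only by the tool play_rows, never from a script. Its argument "motion" is a list of rows, each an object with "translation": the shift along the world's x, y, z in cm, a list of three; "spin": the turn about the world's z in degrees. In form: [{"translation": [x, y, z], "spin": spin}, ...]. A call has exactly 10 rows; each row shifts and turns the commanded pose from where the row before left it; what a row does not reach is not made up. A row lasts 1/10 s, in which the tool goes at most 50 mm and 8.59 degrees, less where a joint would pass 70% of its speed; a pose out of reach is approached as far as the arm can. A call is refused whole if a number of a shift passes 5 or a number of a turn 8.59, either way. A call with a gripper value outside its range is refused whole. "grip" is the closure, from -1 (fully open) to 1 (shut), set as the call begins (left out, the last holds). The fingers move at their own pace and stop on an object; "squeeze" is the grip in N (left out, the last holds). Time passes only in rows, so rows that do not move let the fingers close, or fill a call up. It gives the time, the measured TCP pose, the force, the opening and the grip force at its end, in the units of the state.
- manip.observe(): the state, without advancing time (a new reading comes with each control period).
- cams.read_camera(name): name is "scene" or "top" or "wrist"; returns a dict with "image" (400x640x3 uint8, red, green, blue), "intrinsics" (3x3 intrinsics, pixels), "k1" (the pictures are not rectified: a ray, as slopes to the right and down, at radius r is drawn at 1 + k1 r^2 times it, then the intrinsics apply), "rvec" (rotation vector, rad) and "tvec" (3), from world to camera coordinates, as OpenCV has them. Camera axes: x right, y down, z forward; pixel columns grow to the right and rows downward; lengths in m; the calibration is good to about 2 mm. A picture is of the moment at which its call begins. There is no depth.
- workorder.finish_job(): hands the job in; it is judged then, once.
The state is a dict: "t": time; "joints": joint angles; "qvel": joint speeds; "tau": joint torques, N m; "position": TCP position; "orientation": TCP orientation; "wrist_force": force on the tool from outside, world axes, zero at the start; "ft_torque": the same for the moment, N m; "gripper_width": opening from 0.0 (shut) to 1.0 (fully open); "finger_force": force on a finger pad.
Only numpy, scipy, OpenCV 4.12 (cv2) and the standard library are available. Lean on these libraries where they do the work, as an engineer would, in place of code of your own. Each camera call takes 0.05 s, during which the arm holds its last target. There are 200 camera calls.

## Working session

There is one attempt and no reset: what is moved stays moved. The work goes in short steps, Python scripts to look and compute and a tool call to move; the robot and the scene stay as the last step left them, time stands still between calls to the robot, and variables do not carry over. Pictures are saved under pics/ and viewed, at most 10 in all, crops included, and the job is handed in when it is done.

Besides the shell and the picture viewer there is one more tool, called after "Request:" as a command line: name --argument value ..., lists and objects as JSON in quotes. play_rows: Moves the arm, as the interface text tells. Its arguments: {"type":"object","properties":{"motion":{"type":"array"},"grip":{"type":"number"},"squeeze":{"type":"number"}},"required":["motion"]}

```bash
mkdir -p pics
cat > h.py <<'E'
import numpy as np,cv2
from plant import manip,cams,workorder
def shot(n,f=None):
    d=cams.read_camera(n)
    if f: cv2.imwrite('pics/'+f,d['image'][:,:,::-1])
    return d
def ray(d,uv):
    K=np.array(d['intrinsics'],float);x=(np.array(uv,float)-K[:2,2])/[K[0,0],K[1,1]]
    s=x.copy()
    for _ in range(20): s=x/(1+d['k1']*(s@s))
    R=cv2.Rodrigues(np.array(d['rvec'],float))[0];t=np.array(d['tvec'],float).ravel()
    return -R.T@t,R.T@np.r_[s,1]
def onz(d,uv,z):
    c,v=ray(d,uv);return c+v*(z-c[2])/v[2]
def mask(d,lo,hi):
    return cv2.inRange(cv2.cvtColor(d['image'],cv2.COLOR_RGB2HSV),np.array(lo),np.array(hi))
E
python3 - <<'E'
from h import *
d=shot('top','top1.png');shot('scene','scene1.png')
print(manip.observe())
print(ray(d,(320,200)))
E
```

```text
{'t': 0.1, 'joints': array([-1.40532694e+00,  2.63457023e-01, -4.88464974e-02,  1.25940745e+00,
        1.42804483e-05,  1.41549088e+00]), 'qvel': array([-0.00025516, -0.00106311,  0.00162787,  0.00120408, -0.00041452,
        0.00086957]), 'tau': array([ 2.90442200e-03, -6.38576102e+01,  3.85064793e+01,  1.00120978e-02,
       -7.41453704e-06, -2.26367882e-05]), 'position': array([ 0.16549193, -0.49799633,  0.24489245]), 'orientation': array([-3.14069123e+00, -1.55587020e-04,  3.20774756e-01]), 'wrist_force': array([ 0.12438737, -0.15824591,  1.3859827 ]), 'ft_torque': array([-0.03616939, -0.03309636, -0.06724543]), 'finger_force': 0.0, 'gripper_width': 0.9941780531306392}
(array([ 0.37595375, -0.03379783,  1.40141335]), array([ 0.09066797, -0.02033381, -0.995725  ]))
```

View pics/top1.png

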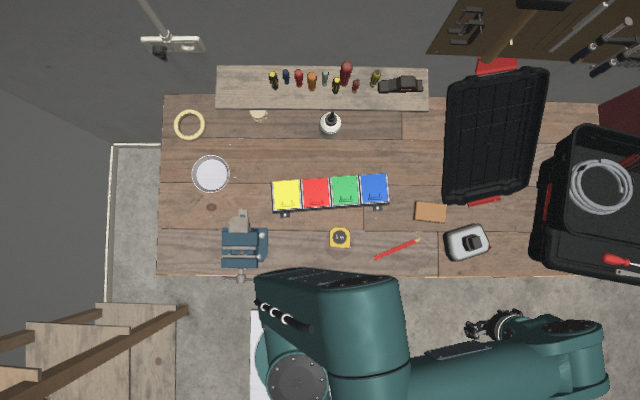

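View pics/scene1.png

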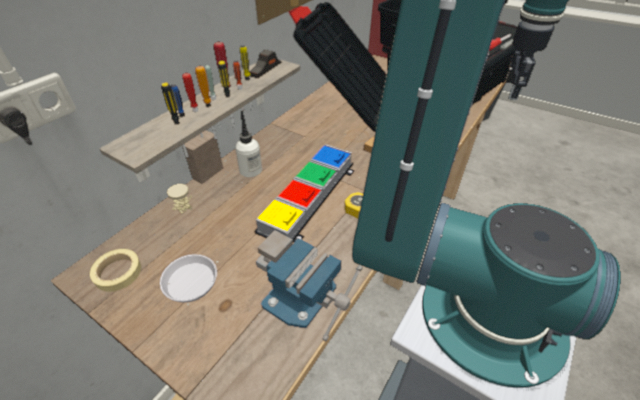

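The top view shows yellow, red, green and blue lids at about (286,193), (316,192), (345,190) and (374,187). The dish is at (211,174), the tape at (340,237), the sanding block at (431,212), and a vise at (245,245). Next I'll measure these.

Run:
```python
from h import *
d=shot('top')
P={}
for n,lo,hi in [('yellow',(22,120,120),(35,255,255)),('red',(0,150,120),(8,255,255)),('green',(50,100,80),(80,255,255)),('blue',(100,120,80),(125,255,255))]:
    m=mask(d,lo,hi);m[:165]=0;m[215:]=0;m[:,:265]=0;m[:,395:]=0
    c=max(cv2.findContours(m,0,2)[0],key=cv2.contourArea)
    r=cv2.minAreaRect(c);b=cv2.boxPoints(r)
    P[n]=onz(d,r[0],.046);print(n,r,P[n][:2].round(4),[onz(d,q,.046)[:2].round(3).tolist() for q in b])
v=P['yellow']-P['blue'];print('row',np.linalg.norm(v),'yaw of x',np.degrees(np.arctan2(-v[0],v[1])))
for p in [(211,174),(211,154.5),(211,194),(191.5,174),(231,174)]: print(onz(d,p,.028 if p!=(211,174) else .02).round(3))
for p in [(245,245),(238,210),(223,245),(268,245)]: print('vise',onz(d,p,.08).round(3))
```

```text
yellow ((286.02349853515625, 193.8058624267578), (27.840831756591797, 25.079757690429688), 85.60128784179688) [0.5178 0.0451] [[0.558, 0.088], [0.565, 0.01], [0.478, 0.002], [0.471, 0.08]]
red ((315.60882568359375, 191.91470336914062), (27.227256774902344, 24.389490127563477), 85.60128784179688) [ 0.5247 -0.0475] [[0.564, -0.006], [0.571, -0.082], [0.485, -0.089], [0.479, -0.013]]
green ((344.7586364746094, 189.6034698486328), (27.23891830444336, 24.66451072692871), 85.2363510131836) [ 0.533 -0.139] [[0.572, -0.097], [0.58, -0.174], [0.494, -0.181], [0.487, -0.104]]
blue ((373.8197326660156, 187.51641845703125), (27.251258850097656, 24.716257095336914), 84.80557250976562) [ 0.5406 -0.2307] [[0.58, -0.188], [0.588, -0.266], [0.502, -0.273], [0.494, -0.196]]
row 0.27677219998002756 yaw of x 4.736245970239772
[0.582 0.29  0.02 ]
[0.644 0.29  0.028]
[0.517 0.286 0.028]
[0.581 0.351 0.028]
[0.582 0.223 0.028]
vise [0.357 0.165 0.08 ]
vise [0.463 0.189 0.08 ]
vise [0.356 0.232 0.08 ]
vise [0.358 0.095 0.08 ]
```

Request:
play_rows --motion '[{"translation": [1.5,1.8,0],"spin": -0.7},{"translation": [1.5,1.8,0],"spin": -0.7},{"translation": [1.5,1.8,0],"spin": -0.7},{"translation": [1.5,1.8,0],"spin": -0.7},{"translation": [1.5,1.8,0],"spin": -0.7},{"translation": [1.5,1.8,0],"spin": -0.7},{"translation": [1.5,1.8,0],"spin": -0.7},{"translation": [1.5,1.8,0],"spin": -0.7},{"translation": [1.5,1.8,0],"spin": -0.7},{"translation": [1.5,1.8,0],"spin": -0.7}]' --grip 1

```text
t: 1.15
position: [0.316, -0.3173, 0.2452]
orientation: [-3.141, 0.0, 0.198]
wrist_force: [0.7, -1.0, 0.7]
gripper_width: 0.002
finger_force: 0.0
```

Request:
play_rows --motion '[{"translation": [2,2,-0.5],"spin": -0.7},{"translation": [2,2,-0.5],"spin": -0.7},{"translation": [2,2,-0.5],"spin": -0.7},{"translation": [2,2,-0.5],"spin": -0.7},{"translation": [2,2,-0.5],"spin": -0.7},{"translation": [2,2,-0.5],"spin": -0.7},{"translation": [2,2,-0.5],"spin": -0.7},{"translation": [1.6,2,-0.5],"spin": -0.7},{"translation": [0,1.4,-0.5],"spin": -0.7},{"translation": [0,0,-0.5],"spin": -0.3}]'

```text
t: 2.15
position: [0.4716, -0.1428, 0.1948]
orientation: [-3.141, 0.001, 0.085]
wrist_force: [-0.4, -1.0, 0.5]
gripper_width: 0.001
finger_force: 0.0
```

Run:
```python
from h import *
d=shot('wrist','w1.png');o=manip.observe();print(o['t'],o['position'],o['orientation'],o['gripper_width'])
```

```text
2.2 [ 0.47122226 -0.14361199  0.19418233] [-3.14096714e+00  1.19666920e-03  8.43786531e-02] -0.0026619665830466296
```

View pics/w1.png

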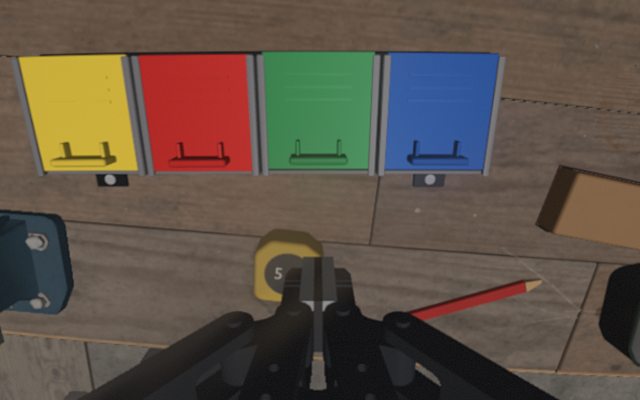

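The wrist view shows the green rib as a dark bar with its top edge between about (290,157) and (347,157). The tape measure is below the fingers, at (287,268).

Run:
```python
from h import *
d=shot('wrist')
for p in [(290,156),(347,156),(318.5,156)]: print('rib top',onz(d,p,.063).round(4))
for p in [(265,53),(376,53),(376,170),(267,171)]: print('lid',onz(d,p,.046).round(4))
for p in [(257,235),(322,240),(255,300)]: print('tape',onz(d,p,.035).round(3))
```

```text
rib top [ 0.5025 -0.1207  0.063 ]
rib top [ 0.506  -0.1629  0.063 ]
rib top [ 0.5042 -0.1418  0.063 ]
lid [ 0.5733 -0.0969  0.046 ]
lid [ 0.58   -0.1774  0.046 ]
lid [ 0.4936 -0.189   0.046 ]
lid [ 0.4854 -0.1019  0.046 ]
tape [ 0.424 -0.094  0.035]
tape [ 0.424 -0.152  0.035]
tape [ 0.356 -0.094  0.035]
```

Request:
play_rows --motion '[{"translation": [0,0,-1.6],"spin": 0},{"translation": [0,0,-1.6],"spin": 0},{"translation": [0,0,-1.6],"spin": 0},{"translation": [0,0,-1.6],"spin": 0},{"translation": [0,0,-1.6],"spin": 0},{"translation": [0,0,-1.6],"spin": 0},{"translation": [0,0,-1.6],"spin": 0},{"translation": [0,0,-1.0],"spin": 0},{"translation": [0,0,-0.6],"spin": 0},{"translation": [0,0,0],"spin": 0}]'

```text
t: 3.25
position: [0.4713, -0.1445, 0.067]
orientation: [-3.141, 0.001, 0.083]
wrist_force: [-0.5, -0.1, -0.4]
gripper_width: 0.002
finger_force: 0.0
```

Request:
play_rows --motion '[{"translation": [0.8,0.07,0],"spin": 0},{"translation": [0.8,0.07,0],"spin": 0},{"translation": [0.8,0.07,0],"spin": 0},{"translation": [0.8,0.07,0],"spin": 0},{"translation": [0.8,0.07,0],"spin": 0},{"translation": [0.8,0.07,0],"spin": 0},{"translation": [0.8,0.07,0],"spin": 0},{"translation": [0.8,0.07,0],"spin": 0},{"translation": [0.8,0.07,0],"spin": 0},{"translation": [0.8,0.07,0],"spin": 0}]'

```text
t: 4.25
position: [0.5522, -0.1371, 0.0673]
orientation: [-3.142, 0.0, 0.083]
wrist_force: [-0.5, -0.2, 0.7]
gripper_width: 0.001
finger_force: 0.5
```

Run:
```python
from h import *
d=shot('wrist','w2.png');o=manip.observe();print(o['t'],o['position'],o['orientation'],o['wrist_force'])
```

```text
4.3 [ 0.55218169 -0.13713977  0.06711362] [3.14146826e+00 1.45868428e-03 8.33870610e-02] [-2.56971449 -0.13889548 -0.37516227]
```

View pics/w2.png

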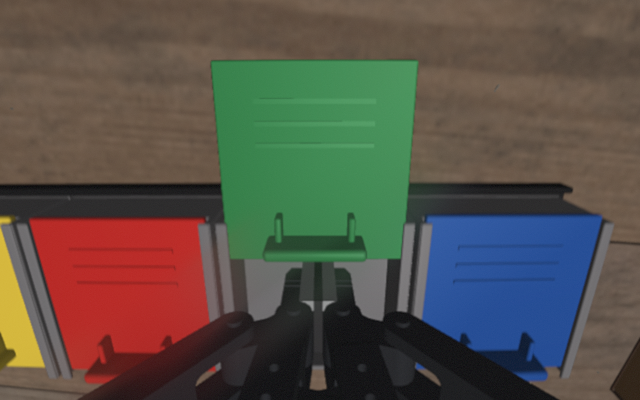

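The green lid is about 62 mm open, with the rib at (316,248), and its neighbours are still shut. I'll back off, rise and look for the bolt.

Request:
play_rows --motion '[{"translation": [-1,-0.1,0],"spin": 0},{"translation": [-1,-0.1,1],"spin": 0},{"translation": [-1.5,-0.1,1.5],"spin": 0},{"translation": [-1.5,-0.1,1.5],"spin": 0},{"translation": [-1.5,-0.1,1.5],"spin": 0},{"translation": [-1.5,-0.1,1.5],"spin": 0},{"translation": [-1.5,-0.1,1.5],"spin": 0},{"translation": [-1,0,1],"spin": 0},{"translation": [0,0,0],"spin": 0},{"translation": [0,0,0],"spin": 0}]'

```text
t: 5.3
position: [0.4467, -0.1443, 0.1623]
orientation: [3.141, -0.001, 0.083]
wrist_force: [0.5, -0.3, -0.1]
gripper_width: -0.003
finger_force: 0.0
```

Run:
```python
from h import *
d=shot('wrist','w3.png');o=manip.observe();print(o['t'],o['position'],o['orientation'])
im=d['image'][:,:,::-1]
cv2.imwrite('pics/w3c.png',cv2.resize(im[60:260,200:460],None,fx=3,fy=3,interpolation=2))
```

```text
5.35 [ 0.44671947 -0.14421701  0.16195099] [-3.14147782e+00 -7.36410578e-05  8.33115385e-02]
```

View pics/w3c.png

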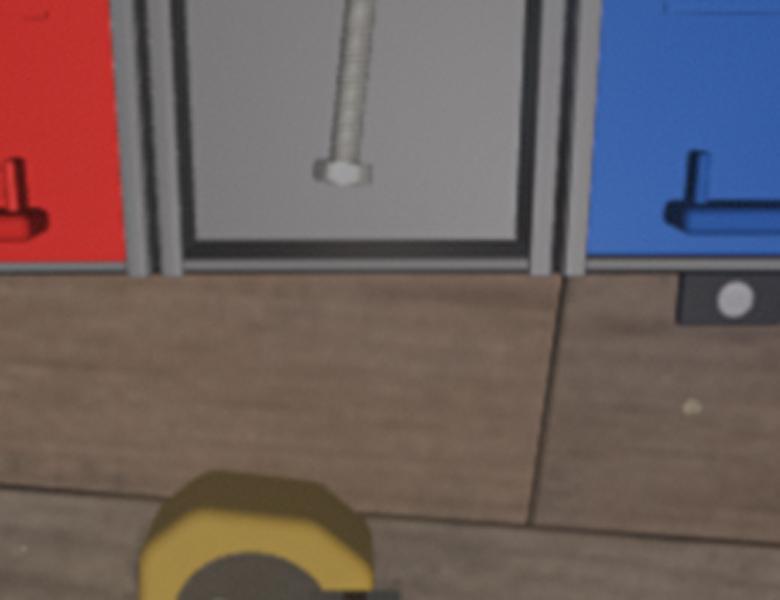

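The bolt's head is at about (314,117) in the full image. The shank runs up past (319,63) and leaves the crop, so I'll view the upper part.

Run:
```python
from h import *
im=cv2.imread('pics/w3.png')
cv2.imwrite('pics/w3d.png',cv2.resize(im[0:140,250:390],None,fx=4,fy=4,interpolation=2))
```

```text
(no output)
```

View pics/w3d.png

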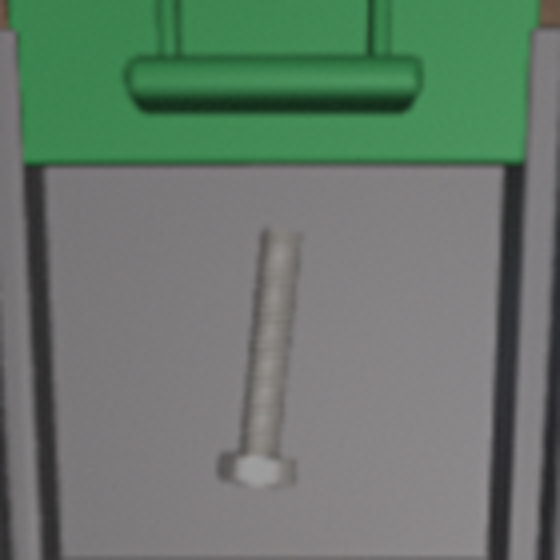

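The crop shows the shank tip at (283,232), full image (320.7,58), and the head's far end at (258,480), full image (314.5,119).

Run:
```python
from h import *
d=shot('wrist')
a=onz(d,(320.7,58),.0155);b=onz(d,(314.3,118.5),.0155);
print(a,b,np.linalg.norm(a-b),(a+b)/2,np.degrees(np.arctan2(a[1]-b[1],a[0]-b[0])))
o=manip.observe();print(o['position'],np.degrees(o['orientation']))
```

```text
[ 0.54874319 -0.13836992  0.0155    ] [ 0.50546061 -0.13717496  0.0155    ] 0.04329907236692822 [ 0.5271019  -0.13777244  0.0155    ] -1.5814474652893558
[ 0.44674153 -0.14417442  0.16172906] [-1.79980677e+02  2.25137563e-02  4.78438160e+00]
```

Request:
play_rows --motion '[{"translation": [1,0.1,0],"spin": -0.8},{"translation": [1,0.1,0],"spin": -0.8},{"translation": [1,0.1,0],"spin": -0.8},{"translation": [1,0.1,0],"spin": -0.8},{"translation": [1,0.1,0],"spin": -0.8},{"translation": [1,0.1,0],"spin": -0.8},{"translation": [1,0,0],"spin": -0.8},{"translation": [0.9,0,0],"spin": -0.8},{"translation": [0,0,0],"spin": 0},{"translation": [0,0,0],"spin": 0}]' --grip 0.29

```text
t: 6.4
position: [0.5255, -0.1382, 0.1621]
orientation: [-3.141, 0.0, -0.028]
wrist_force: [-0.0, 0.1, 0.9]
gripper_width: 0.352
finger_force: 0.0
```

Request:
play_rows --motion '[{"translation": [0,0,-1.6],"spin": 0},{"translation": [0,0,-1.6],"spin": 0},{"translation": [0,0,-1.6],"spin": 0},{"translation": [0,0,-1.6],"spin": 0},{"translation": [0,0,-1.6],"spin": 0},{"translation": [0,0,-1.0],"spin": 0},{"translation": [0,0,-1.0],"spin": 0},{"translation": [0,0,0],"spin": 0},{"translation": [0,0,0],"spin": 0},{"translation": [0,0,0],"spin": 0}]'

```text
t: 7.4
position: [0.5259, -0.1383, 0.0629]
orientation: [3.141, -0.001, -0.028]
wrist_force: [-0.7, 1.1, 0.1]
gripper_width: 0.356
finger_force: 0.0
```

Run:
```python
from h import *
d=shot('wrist','w4.png');o=manip.observe();print(o['t'],o['position'],np.degrees(o['orientation']),o['gripper_width'])
```

```text
7.45 [ 0.52587848 -0.13835058  0.06286946] [ 1.79977288e+02 -5.06993846e-02 -1.61629203e+00] 0.3543172387731069
```

View pics/w4.png

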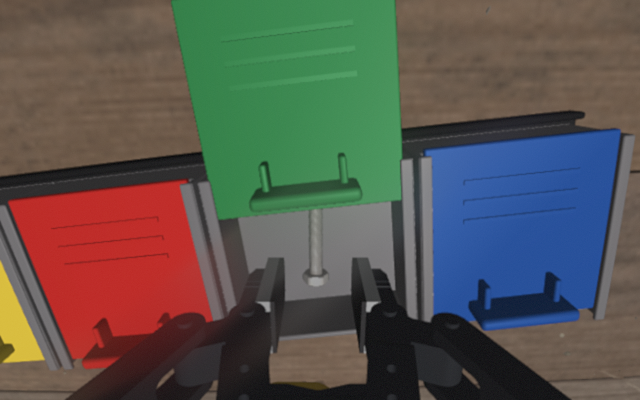

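The bolt, at (316,245), is centred between the fingers at columns 270 and 367. I'll descend 38 mm and grip it.

Request:
play_rows --motion '[{"translation": [0,0,-1.0],"spin": 0},{"translation": [0,0,-1.0],"spin": 0},{"translation": [0,0,-0.8],"spin": 0},{"translation": [0,0,-0.5],"spin": 0},{"translation": [0,0,-0.5],"spin": 0},{"translation": [0,0,0],"spin": 0},{"translation": [0,0,0],"spin": 0},{"translation": [0,0,0],"spin": 0},{"translation": [0,0,0],"spin": 0},{"translation": [0,0,0],"spin": 0}]'

```text
t: 8.45
position: [0.5256, -0.1383, 0.0245]
orientation: [3.141, -0.0, -0.028]
wrist_force: [-0.2, -0.2, -0.2]
gripper_width: 0.351
finger_force: 0.0
```

Request:
play_rows --motion '[{"translation": [0,0,0],"spin": 0},{"translation": [0,0,0],"spin": 0},{"translation": [0,0,0],"spin": 0},{"translation": [0,0,0],"spin": 0},{"translation": [0,0,0],"spin": 0},{"translation": [0,0,0],"spin": 0},{"translation": [0,0,0],"spin": 0},{"translation": [0,0,0],"spin": 0},{"translation": [0,0,0],"spin": 0},{"translation": [0,0,0],"spin": 0}]' --grip 1 --squeeze 40

```text
t: 9.45
position: [0.5256, -0.1382, 0.0245]
orientation: [3.142, -0.0, -0.028]
wrist_force: [-1.9, 0.8, 6.2]
gripper_width: 0.113
finger_force: 38.8
```

Request:
play_rows --motion '[{"translation": [0,0,0.6],"spin": 0},{"translation": [0,0,1.4],"spin": 0},{"translation": [0,0,1.5],"spin": 0},{"translation": [0,0,1.5],"spin": 0},{"translation": [0,0,1.5],"spin": 0},{"translation": [0,0,1.5],"spin": 0},{"translation": [0,0,1.5],"spin": 0},{"translation": [0,0,1.5],"spin": 0},{"translation": [0,0,1.5],"spin": 0},{"translation": [0,0,0.5],"spin": 0}]'

```text
t: 10.45
position: [0.526, -0.1385, 0.1558]
orientation: [3.141, -0.002, -0.028]
wrist_force: [0.0, -0.1, -0.9]
gripper_width: 0.12
finger_force: 38.8
```

Request:
play_rows --motion '[{"translation": [0,1,0],"spin": 0},{"translation": [0,2,0],"spin": 0},{"translation": [0,2.3,0],"spin": 0},{"translation": [0,2.3,0],"spin": 0},{"translation": [0,2.3,0],"spin": 0},{"translation": [0,2.3,0],"spin": 0},{"translation": [0,2.3,0],"spin": 0},{"translation": [0,2.3,0],"spin": 0},{"translation": [0,2.3,0],"spin": 0},{"translation": [0,2.3,0],"spin": 0}]'

```text
t: 11.45
position: [0.5246, 0.0726, 0.1534]
orientation: [-3.138, 0.001, -0.019]
wrist_force: [0.9, 0.4, 0.1]
gripper_width: 0.117
finger_force: 38.8
```

Request:
play_rows --motion '[{"translation": [0.7,2.3,0],"spin": 0},{"translation": [0.7,2.3,0],"spin": 0},{"translation": [0.7,2.3,0],"spin": 0},{"translation": [0.7,2.3,0],"spin": 0},{"translation": [0.7,2.3,0],"spin": 0},{"translation": [0.7,2.3,0],"spin": 0},{"translation": [0.7,2.3,0],"spin": 0},{"translation": [0.5,2.3,0],"spin": 0},{"translation": [0,1.5,0],"spin": 0},{"translation": [0,0.7,0],"spin": 0}]'

```text
t: 12.45
position: [0.5853, 0.181, 0.1541]
orientation: [-3.065, 0.001, 0.134]
wrist_force: [0.2, -0.3, -1.1]
gripper_width: 0.119
finger_force: 38.8
```

Run:
```python
from h import *
d=shot('wrist','w5.png');o=manip.observe();print(o['t'],o['position'],np.degrees(o['orientation']),o['gripper_width'],o['finger_force'])
```

```text
12.5 [0.58515917 0.18100605 0.15418785] [-1.75632910e+02  4.62297453e-02  7.67019920e+00] 0.11841010270231647 38.83470916247461
```

View pics/w5.png

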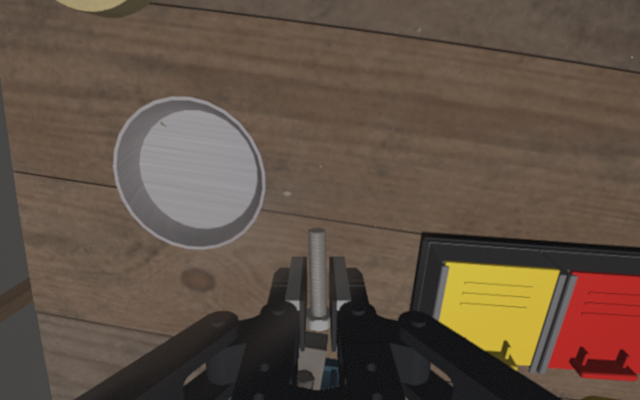

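The bolt is still held at (317,270) and the dish is at (195,170). The arm lagged in y and tilted, so I'll check the joints.

Run:
```python
from h import *
d=shot('wrist')
o=manip.observe();print(o['position'],o['joints'],np.degrees(o['orientation']),o['wrist_force'])
for p in [(116,165),(263,175),(190,98),(200,248)]: print('rim',onz(d,p,.028).round(3))
print('floor',onz(d,(199,169),.004).round(3))
```

```text
[0.58510526 0.18045662 0.15426202] [ 0.13219022  0.44586054 -0.01773884  1.10799343  0.07580778  3.1405906 ] [-1.75656490e+02  4.12868501e-02  7.63119027e+00] [ 0.1327249  -0.88509025 -0.69235933]
rim [0.588 0.349 0.028]
rim [0.597 0.233 0.028]
rim [0.646 0.291 0.028]
rim [0.528 0.28  0.028]
floor [0.588 0.292 0.004]
```

Joint 6 is at its +3.14 limit. Turning the tool with positive spin relieves it.

Request:
play_rows --motion '[{"translation": [0,0,0],"spin": 4},{"translation": [0,0,0],"spin": 4},{"translation": [0,0,0],"spin": 4},{"translation": [0,0,0],"spin": 4},{"translation": [0,0,0],"spin": 4},{"translation": [0,0,0],"spin": 4},{"translation": [0,0,0],"spin": 4},{"translation": [0,0,0],"spin": 4},{"translation": [0,0,0],"spin": 4},{"translation": [0,0,0],"spin": 0}]'

```text
t: 13.55
position: [0.5852, 0.1797, 0.1544]
orientation: [-3.066, 0.001, 0.761]
wrist_force: [-0.0, 0.9, 0.4]
gripper_width: 0.116
finger_force: 38.9
```

Request:
play_rows --motion '[{"translation": [0,1.3,0],"spin": 0},{"translation": [0,1.3,0],"spin": 0},{"translation": [0,1.3,0],"spin": 0},{"translation": [0,1.3,0],"spin": 0},{"translation": [0,1.3,0],"spin": 0},{"translation": [0,1.3,0],"spin": 0},{"translation": [0,1.3,0],"spin": 0},{"translation": [0,1.3,0],"spin": 0},{"translation": [0,0.6,0],"spin": 0},{"translation": [0,0,0],"spin": 0}]'

```text
t: 14.55
position: [0.5852, 0.2909, 0.1541]
orientation: [-3.066, 0.001, 0.762]
wrist_force: [-0.1, 0.7, -0.0]
gripper_width: 0.119
finger_force: 38.9
```

Request:
play_rows --motion '[{"translation": [0,0,-1.0],"spin": 0},{"translation": [0,0,-1.0],"spin": 0},{"translation": [0,0,-1.0],"spin": 0},{"translation": [0,0,-1.0],"spin": 0},{"translation": [0,0,-1.0],"spin": 0},{"translation": [0,0,-1.0],"spin": 0},{"translation": [0,0,-1.0],"spin": 0},{"translation": [0,0,-1.0],"spin": 0},{"translation": [0,0,0],"spin": 0},{"translation": [0,0,0],"spin": 0}]'

```text
t: 15.55
position: [0.5853, 0.2901, 0.0742]
orientation: [-3.066, 0.001, 0.761]
wrist_force: [-0.3, 0.5, -0.0]
gripper_width: 0.116
finger_force: 38.9
```

Run:
```python
from h import *
d=shot('wrist','w6.png');o=manip.observe();print(o['t'],o['position'],np.degrees(o['orientation']),o['gripper_width'],o['joints'][5])
```

```text
15.6 [0.58549368 0.29017516 0.07458489] [-1.75668042e+02  8.84403120e-03  4.35975386e+01] 0.1171766023643022 2.6866358557063763
```

View pics/w6.png

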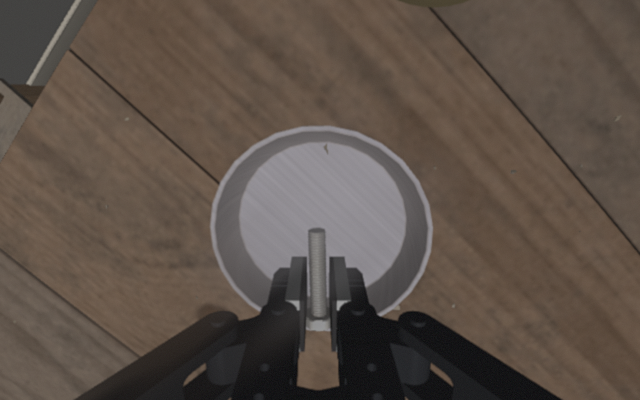

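The dish rim is centred at about (321,222), and the bolt is held at (317,270). Two earlier measurements put the dish centre within about 5 mm of the TCP, so I'll lower and release.

Request:
play_rows --motion '[{"translation": [0,0,-1.0],"spin": 0},{"translation": [0,0,-1.0],"spin": 0},{"translation": [0,0,-1.0],"spin": 0},{"translation": [0,0,-0.8],"spin": 0},{"translation": [0,0,-0.6],"spin": 0},{"translation": [0,0,-0.5],"spin": 0},{"translation": [0,0,0],"spin": 0},{"translation": [0,0,0],"spin": 0},{"translation": [0,0,0],"spin": 0},{"translation": [0,0,0],"spin": 0}]'

```text
t: 16.6
position: [0.5855, 0.2902, 0.0256]
orientation: [-3.066, 0.0, 0.761]
wrist_force: [-0.3, 0.1, -0.3]
gripper_width: 0.119
finger_force: 38.9
```

Request:
play_rows --motion '[{"translation": [0,0,0],"spin": 0},{"translation": [0,0,0],"spin": 0},{"translation": [0,0,0],"spin": 0},{"translation": [0,0,0],"spin": 0},{"translation": [0,0,0],"spin": 0},{"translation": [0,0,0],"spin": 0},{"translation": [0,0,0],"spin": 0},{"translation": [0,0,0],"spin": 0},{"translation": [0,0,0],"spin": 0},{"translation": [0,0,0],"spin": 0}]' --grip 0.4

```text
t: 17.6
position: [0.5853, 0.2901, 0.0253]
orientation: [-3.066, 0.001, 0.761]
wrist_force: [0.7, -0.1, 0.4]
gripper_width: 0.3
finger_force: 0.0
```

Request:
play_rows --motion '[{"translation": [0,0,1],"spin": 0},{"translation": [0,0,1],"spin": 0},{"translation": [0,0,1.5],"spin": 0},{"translation": [0,0,1.5],"spin": 0},{"translation": [0,0,1.5],"spin": 0},{"translation": [0,0,1.5],"spin": 0},{"translation": [-1,-1,1.5],"spin": 0},{"translation": [-2,-2,1.5],"spin": 0},{"translation": [-2,-2,1],"spin": 0},{"translation": [-1,-1,0],"spin": 0}]'

```text
t: 18.6
position: [0.5246, 0.2292, 0.1478]
orientation: [-3.067, -0.002, 0.761]
wrist_force: [0.6, 0.9, -0.6]
gripper_width: 0.301
finger_force: 0.0
```

Run:
```python
from h import *
d=shot('wrist','w7.png');o=manip.observe();print(o['t'],o['position'],o['wrist_force'],o['gripper_width'])
```

```text
18.65 [0.52365042 0.22839758 0.14732251] [2.04055952 0.05995549 1.13501794] 0.2999035263137747
```

View pics/w7.png

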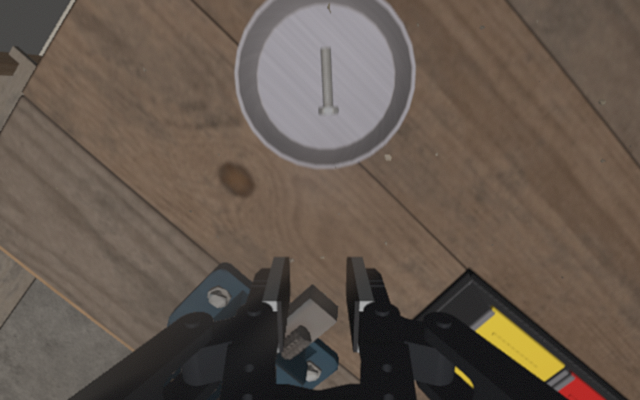

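The bolt lies in the dish at (327,80), close to the floor's centre at (326,78), and the gripper is clear. I'll hand in the job.

```bash
python3 -c "
from plant import workorder;print(workorder.finish_job())"
```

```text
the job is handed in; nothing more can be done
None
```

I slid the green lid about 62 mm open, took the bolt out and set it down near the centre of the dish; the job is handed in, but no verdict was returned.

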